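Stack a vial block, spacer and hold-down plate in the shaker cradle

ROBOT

A 6-joint arm with a two-finger parallel gripper is mounted at the origin on the work surface. World frame = base frame: x ahead of the robot, y to its left, z up, the work surface at z = 0. Lengths are in m, angles in rad, forces in N, time in s.
With the tool pointing down it reaches from about 0.25 to 0.725 m from the base axis. Payload 4 kg.
Tool frame: the origin (TCP) lies midway between the tips of the shut fingers; the grasp point (between the pads) lies 19 mm behind it (bot.grip_depth is the distance from the TCP to the grasp point, in m); z points along the fingers, y is the line along which they close (so a half turn about z gives the same grasp; the last joint's range is limited). The gripper opens to 85 mm and grips with 20 to 120 N. Pads are 22 mm wide; open, the fingers measure 114 mm over their backs; the gripper's body (76 mm by 85 mm) begins 54 mm behind the grasp point. The pads swing forward as they close: fully open they stand 13 mm farther back than shut.
Start: joints at [1.192, 0.241, 0.005, 1.335, 0, 1.571], TCP at [0.185, 0.465, 0.231] pointing down, gripper open.
Joint ranges: [-2.72, 2.72], [-1.05, 1.87], [-1.09, 1.28], [-1.99, 2.15], [-1.42, 1.44], [-3.14, 3.14]. Speed limits (rad/s): [2.79, 2.79, 3.14, 3.14, 3.14, 3.14].

INTERFACE

Orientations are given as a unit quaternion [x, y, z, w].
In Python, from workcell import bot gives the robot as it stands.
- The arm moves only by the shell command python3 -m creep 'ROWS'. ROWS is JSON, one flat list of numbers, 5 for each row, row after row: the shift along the world's x, y, z in m, then the turn about the world's z in rad, then the finger opening in m, from 0 to 0.0854. In form: [x, y, z, twist, claw, x, y, z, twist, claw, ...]. A call has 1 to 10 rows; each row is the pose to reach, as a shift and turn from the pose commanded when the call began; what a row does not reach only later rows make up. A row lasts 1/12 s, in which the tool goes at most 41.7 mm and 7.16 degrees, less where a joint would pass 70% of its speed; a pose out of reach is approached as far as the arm can. A call with a gripper value outside its range is refused whole. The fingers move at their own pace and stop on an object; the grip force is fixed at half the most. Time passes only in rows, so rows that repeat a pose let the fingers close. It gives the time, the measured TCP pose, the force, the opening and the grip force at its end, in the units of the state.
- bot.get_obs(): the state, without advancing time (a new reading comes with each control period).
- bot.camera(name): name is "scene" or "side" or "wrist"; returns a dict with "pixels" (480x640x3 uint8, red, green, blue), "camera_matrix" (3x3 intrinsics, pixels), "extrinsics" (4x4, takes a point from world to camera coordinates); the wrist camera has in their place "T_tool_cam" (4x4, takes a point from camera to tool coordinates, whose origin is the TCP and whose axes are the flange's). Camera axes: x right, y down, z forward; pixel columns grow to the right and rows downward; lengths in m; the calibration is good to about 2 mm. A picture is of the moment at which its call begins: read the wrist's pose just before it. There is no depth.
- bot.job_done(): hands the job in; it is judged then, once.
Trained networks look in the newest picture that a camera, given by its name, has taken for a name from the list of things; names that differ only in an ending like _2 or _b are one class to them, and where a whole thing is asked for, a point or a joint stands for the part that bears it (a point fixed in the world has none). Each returns a list of dicts, best first, with "score" (0 to 1); they miss things now and then, are a little off and sometimes report something else, mostly with a low value. They report only what shows in the picture. A call takes as long as a camera call. They do not tell look-alikes from the thing itself.
- bot.look_for(camera, thing): "centre" ([column, row] as shares, 0 to 1, of the picture: columns of its width, rows of its height, amid what is visible of it).
- bot.place_of(camera, thing): "centre" ([column, row] as shares, 0 to 1, of the picture: columns of its width, rows of its height: a listed point, or the origin of a listed thing).
The state is a dict: "clock": time; "joint_pos": joint angles; "joint_vel": joint speeds; "tau": joint torques, N m; "eef_pos": TCP position; "tool_rot": TCP orientation; "ft_force": force on the tool from outside, world axes, zero at the start; "ft_torque": the same for the moment, N m; "grip_width": finger opening in m; "grasp_force": force on a finger pad.
Only numpy, scipy, OpenCV 4.12 (cv2) and the standard library are available. Lean on these libraries where they do the work, as an engineer would, in place of code of your own. Each camera call takes 0.05 s, during which the arm holds its last target. There are 200 camera calls.

TASK

Load the shaker cradle: set the vial block squarely down in the pocket between the four corner guides, then lay the open spacer frame on the block around the vial caps, then take the hold-down plate from its sloping stand and lay it flat on the frame, also between the guides, rib upwards. Set each part down rather than dropping it into the cradle, never tip the vial block over, and leave the beaker, the jar and the vial tray where they stand.

Things in the scene. Friction and masses are not known exactly. Their poses are not given: they have to be found in the camera images.
- cradle: Fixed carrier on the bench, left or right of the robot: grey base 170 x 120 x 10 mm with four L-shaped steel corner guides bounding a pocket 127 (x) x 67 mm (y). Guides rise 58 mm above the pocket floor, then flare out up to 68 mm; they cover 20 mm at each end of the long sides, so the middle 87 mm is open for fingers. Origin: centre of underside, z up.
- pocket (a point): Centre of the pocket floor (10 mm above the bench), x along the pocket's long side, z up.
- stand: Fixed wooden sloping stand, 130 x 80 mm in plan, on the other side from the cradle. Its board rises towards the stand's -x (towards the robot) at 30 degrees, so that it faces away from the robot: 30 mm high at the low end, 100 mm at the high end, with a lip 10 mm proud at the low end. Origin: centre of underside, z up.
- vial_block: Loose aluminium block 120 (x) x 60 (y) x 36 mm (z) standing on the bench, with two rows of four black-capped vials; caps 14 mm across stand 10 mm above the block, at y = +-9 mm and x = +-12 and +-36 mm. About 0.55 kg. Origin: centre of underside, z up.
- spacer_frame: Loose open rectangular frame of white plastic lying on the bench, 120 (x) x 60 (y) x 16 mm (z) outside, rails 7 mm wide, window 106 x 46 mm. About 0.1 kg. It is the same either way up. Origin: centre of the underside, z up.
- hold_plate: Loose steel plate 120 (x) x 60 (y) x 10 mm (z) with a grip rib along its middle on top, 70 mm long (x), 14 mm wide (y), 30 mm high. About 0.4 kg. It starts on the stand, tilted 30 degrees about its y with its +x end against the low lip. Origin: centre of the plate's underside, z its upward normal.
- rib (a point): Point inside the grip rib of the hold-down plate, 33 mm above the plate's underside (7 mm below the rib's top), with the plate's axes.
- beaker: Glass beaker, 70 mm wide, 85 mm high, beyond the work; leave alone. Origin: centre of the underside.
- jar: Amber glass jar with black cap, 60 mm wide, 100 mm high; leave alone. Origin: centre of the underside.
- vial_tray: White plastic vial tray, 80 x 150 x 45 mm with a few black caps showing; leave alone. Origin: centre of the underside.
Mind the look-alikes: they are no part of the job. Leave any green or purple look-alike of the hold_plate alone.

How it is judged:
By the outcome, as a careful person would: the job done as asked, in the order asked, and still so for the second after the job is handed in, with the robot touching nothing.
It also fails if it takes over 72 s, if anything falls off the work surface, if the arm or the gripper's body presses on something with over 40 N, if the wrist force passes 120 N, or if a joint passes its speed limit or range.

## Working session

There is one attempt and no reset: what is moved stays moved. The work goes in short steps, Python scripts to look and compute and a shell command to move; the robot and the scene stay as the last step left them, time stands still between calls to the robot, and variables do not carry over. Pictures are saved under pics/ and viewed, at most 10 in all, crops included, and the job is handed in when it is done.

```bash
mkdir -p pics; ls
cat > h.py <<'E'
import numpy as np,cv2
from workcell import bot
from scipy.spatial.transform import Rotation as R
def shot(name,fn=None):
    o=bot.get_obs(); c=bot.camera(name)
    if fn: cv2.imwrite('pics/'+fn,c['pixels'][:,:,::-1])
    K=np.array(c['camera_matrix'])
    if 'extrinsics' in c: E=np.array(c['extrinsics'])
    else:
        T=np.eye(4);T[:3,:3]=R.from_quat(o['tool_rot']).as_matrix();T[:3,3]=o['eef_pos']
        E=np.linalg.inv(T@np.array(c['T_tool_cam']))
    return c['pixels'],K,E
def ray(K,E,px,z):
    d=E[:3,:3].T@np.linalg.inv(K)@np.array([px[0],px[1],1.]); o=-E[:3,:3].T@E[:3,3]
    return o+d*(z-o[2])/d[2]
def proj(K,E,p):
    q=K@(E[:3,:3]@np.array(p)+E[:3,3]); return q[:2]/q[2]
E
python3 - <<'E'
from h import *
Z=dict(cradle=0,pocket=.01,stand=0,vial_block=0,spacer_frame=0,hold_plate=.07,rib=.1,beaker=0,jar=0,vial_tray=0)
for cam in ['scene','side']:
    im,K,E=shot(cam,cam+'0.png')
    for t,z in Z.items():
        for r in bot.place_of(cam,t)[:4]:
            p=np.array(r['centre'])*[640,480]
            print(cam,t,round(r['score'],2),p.round(0),ray(K,E,p,z).round(3))
im,K,E=shot('wrist','wrist0.png')
o=bot.get_obs();print(o)
E
```

```text
pics
scene cradle 0.63 [451. 248.] [0.552 0.292 0.   ]
scene pocket 0.92 [451. 253.] [0.571 0.281 0.01 ]
scene stand 0.89 [199. 261.] [ 0.481 -0.307  0.   ]
scene vial_block 0.67 [354. 295.] [0.639 0.031 0.   ]
scene vial_block 0.43 [452. 250.] [ 0.558  0.291 -0.   ]
scene spacer_frame 0.65 [338. 239.] [0.475 0.031 0.   ]
scene hold_plate 0.89 [267. 284.] [ 0.623 -0.158  0.07 ]
scene hold_plate 0.83 [137. 290.] [ 0.588 -0.424  0.07 ]
scene hold_plate 0.64 [201. 243.] [ 0.487 -0.29   0.07 ]
scene rib 0.73 [131. 226.] [ 0.437 -0.435  0.1  ]
scene rib 0.64 [264. 276.] [ 0.622 -0.163  0.1  ]
scene rib 0.63 [135. 284.] [ 0.596 -0.42   0.1  ]
scene beaker 0.91 [364. 354.] [0.781 0.016 0.   ]
scene jar 0.71 [449. 322.] [0.742 0.215 0.   ]
scene vial_tray 0.78 [257. 365.] [ 0.765 -0.201  0.   ]
scene vial_tray 0.3 [452. 324.] [0.746 0.22  0.   ]
side pocket 0.94 [286. 174.] [0.555 0.277 0.01 ]
side stand 0.79 [307. 352.] [ 0.47  -0.307  0.   ]
side vial_block 0.83 [335. 230.] [0.631 0.029 0.   ]
side spacer_frame 0.63 [272. 242.] [0.465 0.032 0.   ]
side hold_plate 0.89 [273. 436.] [ 0.361 -
[... 504 characters left out ...]
pos': array([ 1.19201650e+00,  2.40613436e-01,  5.01065697e-03,  1.33520502e+00,
       -7.26503708e-06,  1.57079166e+00]), 'joint_vel': array([ 1.73419446e-03,  1.87831371e-04, -7.64144143e-04,  5.50423165e-05,
        8.90546019e-04, -1.58491095e-03]), 'tau': array([-6.93593593e-04, -3.72224164e+01,  2.52692538e+01,  1.48939718e-03,
       -3.78254697e-05,  1.32762469e-05]), 'eef_pos': array([0.18489651, 0.46455979, 0.23130382]), 'tool_rot': array([ 1.88257459e-01,  9.82119712e-01, -6.31593784e-06,  2.48795470e-06]), 'ft_force': array([-0.2950837 , -0.05606642,  1.00112037]), 'ft_torque': array([-0.07353814, -0.00733493, -0.04493361]), 'grasp_force': 0.0, 'grip_width': 0.08592130464395963}
```

View pics/scene0.png

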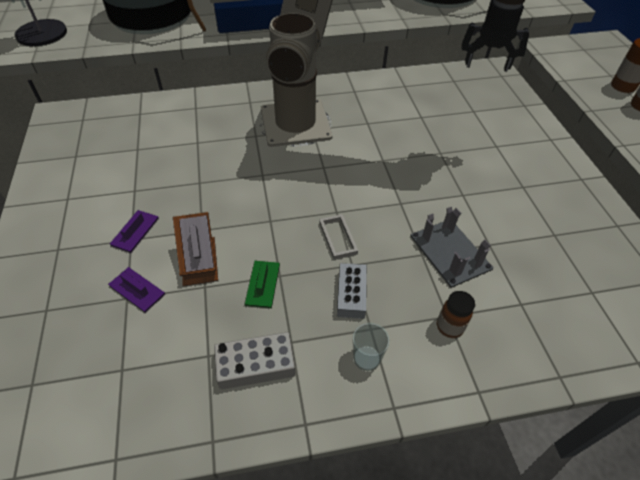

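View pics/side0.png

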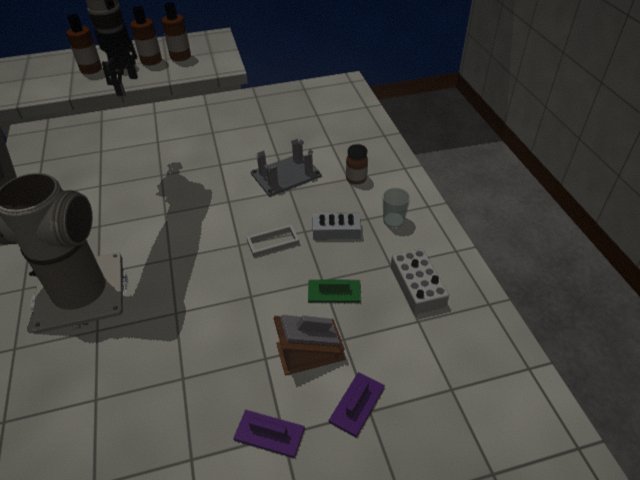

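The scene picture shows the cradle at (451,248), block at (352,288), frame at (338,237) and four plates: grey on the wooden stand at (197,243), green at (263,284), and purple at (135,231) and (137,290). Only the grey one lies on the stand with its low end away from the robot, as described. The side view agrees. I'll raise the wrist camera over the cradle, block and frame to measure them.

```bash
python3 -m creep '[0.26,-0.25,0.14,0,0.085, 0.26,-0.25,0.14,0,0.085, 0.26,-0.25,0.14,0,0.085, 0.26,-0.25,0.14,0,0.085, 0.26,-0.25,0.14,0,0.085, 0.26,-0.25,0.14,0,0.085, 0.26,-0.25,0.14,0,0.085, 0.26,-0.25,0.14,0,0.085, 0.26,-0.25,0.14,0,0.085, 0.26,-0.25,0.14,0,0.085]'
python3 - <<'E'
from h import *
c=bot.camera('wrist');print(c['T_tool_cam'],c['camera_matrix'])
im,K,E=shot('wrist','w1.png')
print('cam',-E[:3,:3].T@E[:3,3], 'axis',E[2,:3])
Z=dict(pocket=.01,cradle=0,vial_block=0,spacer_frame=0)
for t,z in Z.items():
    for r in bot.place_of('wrist',t)[:3]:
        p=np.array(r['centre'])*[640,480]; print(t,round(r['score'],2),p.round(0),ray(K,E,p,z).round(4))
E
```

```text
clock: 1.98
eef_pos: [0.4485, 0.2113, 0.3734]
tool_rot: [0.191, 0.982, 0.0, 0.002]
ft_force: [-0.4, 1.2, -0.3]
grip_width: 0.0851
grasp_force: 0.0
[[ 6.89402023e-04 -9.64856468e-01 -2.62776562e-01  6.53894209e-02]
 [ 9.99999149e-01  3.74089188e-04  1.24995571e-03 -1.32460022e-04]
 [-1.10772598e-03 -2.62777200e-01  9.64855904e-01 -1.42896979e-01]
 [ 0.00000000e+00  0.00000000e+00  0.00000000e+00  1.00000000e+00]] [[400.90169783   0.         314.2700622 ]
 [  0.         400.90169783 237.43037367]
 [  0.           0.           1.        ]]
cam [0.38727289 0.23593012 0.51568155] axis [ 0.24812744 -0.09732067 -0.96382647]
pocket 0.82 [398. 237.] [0.5583 0.2861 0.01  ]
pocket 0.44 [196. 242.] [0.4646 0.0384 0.01  ]
cradle 0.84 [397. 237.] [0.5616 0.2865 0.    ]
vial_block 0.66 [243. 346.] [0.6324 0.027  0.    ]
spacer_frame 0.92 [196. 244.] [0.4684 0.0333 0.    ]
```

View pics/w1.png

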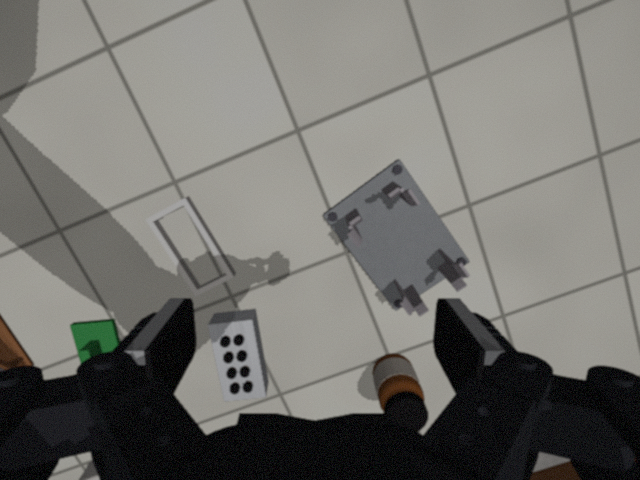

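The wrist picture shows the whole cradle at (396,238), the frame at (192,244), and the block at (238,355) with all eight caps. I'll rectify each at its top-face height and fit rectangles.

```bash
cat >> h.py <<'E'
def rect(im,K,E,c,z,half=.11,n=380):
    s=2*half/n   # world->px: u=(x-cx+half)/s, v=(cy+half-y)/s ... u along x, v along -y
    W=np.array([[s,0,c[0]-half],[0,-s,c[1]+half],[0,0,1]])
    P=K@np.c_[E[:3,0],E[:3,1],E[:3,2]*z+E[:3,3]]
    H=P@W
    return cv2.warpPerspective(im,np.linalg.inv(H),(n,n)),W
E
python3 - <<'E'
from h import *
im,K,E=shot('wrist')
out=[]
for nm,c,z,L,Wd in [('cradle',(.56,.286),.01,.17,.12),('block',(.632,.03),.036,.12,.06),('frame',(.468,.035),.016,.12,.06)]:
    r,W=rect(im,K,E,c,z); g=cv2.cvtColor(r,cv2.COLOR_RGB2GRAY); hsv=cv2.cvtColor(r,cv2.COLOR_RGB2HSV)
    print(nm,'centre rgb',r[190,190],'patches',[tuple(r[v,u]) for u,v in [(20,20),(20,360),(360,20),(360,360),(170,190),(210,200)]])
    out.append(r)
big=np.hstack([cv2.resize(o,(266,266)) for o in out])
cv2.imwrite('pics/rect1.png',cv2.resize(np.vstack([np.hstack(out[:2]),np.hstack([out[2],np.zeros_like(out[2])])]),(600,600))[:,:,::-1])
E
```

```text
cradle centre rgb [105 107 108] patches [(np.uint8(109), np.uint8(108), np.uint8(101)), (np.uint8(159), np.uint8(157), np.uint8(150)), (np.uint8(111), np.uint8(110), np.uint8(104)), (np.uint8(156), np.uint8(154), np.uint8(147)), (np.uint8(104), np.uint8(106), np.uint8(109)), (np.uint8(105), np.uint8(107), np.uint8(110))]
block centre rgb [21 22 23] patches [(np.uint8(108), np.uint8(106), np.uint8(101)), (np.uint8(22), np.uint8(24), np.uint8(27)), (np.uint8(160), np.uint8(159), np.uint8(153)), (np.uint8(13), np.uint8(17), np.uint8(15)), (np.uint8(125), np.uint8(126), np.uint8(128)), (np.uint8(120), np.uint8(120), np.uint8(123))]
frame centre rgb [157 153 148] patches [(np.uint8(164), np.uint8(162), np.uint8(156)), (np.uint8(111), np.uint8(109), np.uint8(104)), (np.uint8(153), np.uint8(151), np.uint8(144)), (np.uint8(12), np.uint8(17), np.uint8(17)), (np.uint8(157), np.uint8(155), np.uint8(148)), (np.uint8(144), np.uint8(143), np.uint8(137))]
```

View pics/rect1.png

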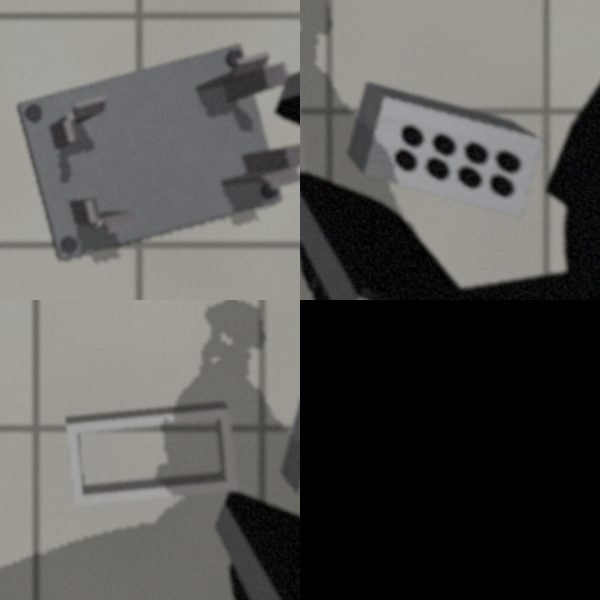

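Each outline fits the given sizes:

| Part | Centre | Yaw | Measured size | Given size |
|---|---|---|---|---|
| Cradle | (.560,.285) | about +15.4° | 168.7 × 118.8 mm | 170 × 120 mm |
| Block | (.634,.026) | about −13.9° | 118.6 × 59.6 mm | 120 × 60 mm |
| Frame | (.468,.035) | about +5° | not measured yet | 120 × 60 mm |

Next I'll take an aligned close view of each from the same tool-relative pose, so calibration bias cancels.

```bash
cat > snap.py <<'E'
import sys,pickle
from h import *
im,K,E=shot('wrist'); o=bot.get_obs()
pickle.dump((im,K,E,o),open(sys.argv[1]+'.pkl','wb'))
print(sys.argv[1],o['eef_pos'].round(4),o['tool_rot'].round(4),o['clock'])
for t,z in [('pocket',.01),('vial_block',0),('spacer_frame',0)]:
    for r in bot.place_of('wrist',t)[:1]:
        p=np.array(r['centre'])*[640,480]; print(t,round(r['score'],2),p.round(0),ray(K,E,p,z).round(4))
E
python3 -m creep '[0.028,0.046,-0.171,0.653,0.085,0.028,0.046,-0.171,0.653,0.085,0.028,0.046,-0.171,0.653,0.085,0.028,0.046,-0.171,0.653,0.085,0.028,0.046,-0.171,0.653,0.085,0.028,0.046,-0.171,0.653,0.085,0.028,0.046,-0.171,0.653,0.085,0.028,0.046,-0.171,0.653,0.085,0.028,0.046,-0.171,0.653,0.085]'
python3 snap.py cr
python3 -m creep '[-0.09,-0.204,0,-0.177,0.085,-0.09,-0.204,0,-0.177,0.085,-0.09,-0.204,0,-0.177,0.085,-0.09,-0.204,0,-0.177,0.085,-0.09,-0.204,0,-0.177,0.085,-0.09,-0.204,0,-0.177,0.085,-0.09,-0.204,0,-0.177,0.085,-0.09,-0.204,0,-0.177,0.085]'
python3 snap.py fr
python3 -m creep '[0.164,-0.009,0,-0.335,0.085,0.164,-0.009,0,-0.335,0.085,0.164,-0.009,0,-0.335,0.085,0.164,-0.009,0,-0.335,0.085,0.164,-0.009,0,-0.335,0.085,0.164,-0.009,0,-0.335,0.085,0.164,-0.009,0,-0.335,0.085,0.164,-0.009,0,-0.335,0.085]'
python3 snap.py bl
python3 - <<'E'
from h import *
import pickle
t=[]
for n,c,z in [('cr',(.56,.285),.01),('fr',(.468,.035),.016),('bl',(.634,.026),.036)]:
    im,K,E,o=pickle.load(open(n+'.pkl','rb')); t.append(rect(im,K,E,c,z)[0])
im=pickle.load(open('bl.pkl','rb'))[0]
t.append(cv2.resize(im,(380,380)))
cv2.imwrite('pics/rect2.png',cv2.resize(np.vstack([np.hstack(t[:2]),np.hstack(t[2:])]),(600,600),interpolation=cv2.INTER_AREA)[:,:,::-1])
E
```

```text
clock: 3.08
eef_pos: [0.4727, 0.2613, 0.2011]
tool_rot: [-0.137, 0.991, 0.0, 0.001]
ft_force: [0.6, 0.3, 0.6]
grip_width: 0.0848
grasp_force: 0.0
cr [0.4729 0.2612 0.2013] [-1.368e-01  9.906e-01  4.000e-04  9.000e-04] 3.1333
pocket 0.87 [313. 306.] [0.5599 0.2839 0.01  ]
vial_block 0.82 [ 21. 305.] [0.6378 0.0235 0.    ]
clock: 3.95
eef_pos: [0.3833, 0.0561, 0.2011]
tool_rot: [-0.047, 0.999, 0.0, 0.001]
ft_force: [0.1, 0.8, -0.9]
grip_width: 0.0852
grasp_force: 0.0
fr [0.3837 0.0568 0.201 ] [-4.810e-02  9.988e-01  4.000e-04  1.100e-03] 4.0
clock: 4.82
eef_pos: [0.5459, 0.0483, 0.2002]
tool_rot: [0.118, 0.993, -0.0, -0.001]
ft_force: [0.0, -0.9, 0.1]
grip_width: 0.0851
grasp_force: 0.0
bl [0.5459 0.0481 0.2007] [ 1.181e-01  9.930e-01  0.000e+00 -1.000e-04] 4.8667
pocket 0.73 [602. 161.] [0.5619 0.2867 0.01  ]
vial_block 0.83 [311. 307.] [0.6375 0.0235 0.    ]
```

View pics/rect2.png

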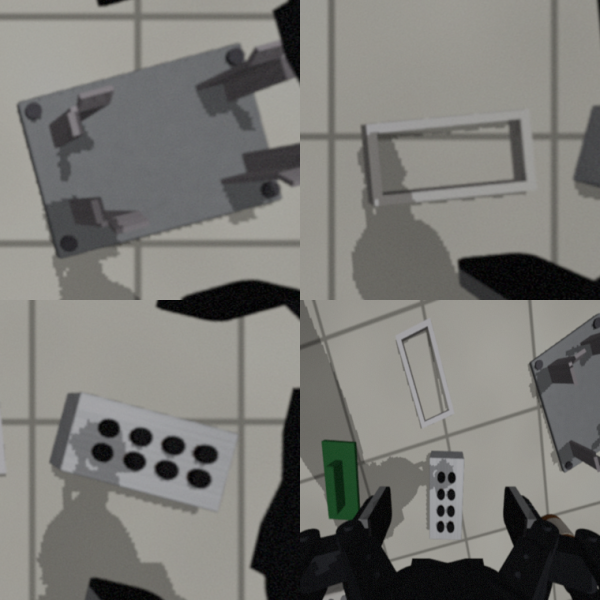

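The close view puts the block at (.6336,.0256) with yaw −14°, and the cap positions agree. The cradle is at (.5598,.2848) with yaw 15.3°. I'll pick up the block now.

```bash
python3 -m creep '[0.0875,-0.0225,0,0,0.085,0.0875,-0.0225,0,0,0.085,0.0875,-0.0225,-0.04,0,0.085,0.0875,-0.0225,-0.08,0,0.085,0.0875,-0.0225,-0.12,0,0.085,0.0875,-0.0225,-0.16,0,0.085,0.0875,-0.0225,-0.185,0,0.085,0.0875,-0.0225,-0.2,0,0.085,0.0875,-0.0225,-0.2,0,0.085,0.0875,-0.0225,-0.2,0,0.085]'
python3 -m creep '[0,0,0,0,0.05,0,0,0,0,0.05,0,0,0,0,0.05,0,0,0,0,0.05,0,0,0,0,0.05,0,0,0,0,0.05]'
```

```text
clock: 5.85
eef_pos: [0.6336, 0.0251, 0.0002]
tool_rot: [0.119, 0.993, -0.0, -0.001]
ft_force: [0.2, 1.2, 0.7]
grip_width: 0.0847
grasp_force: 0.0
clock: 6.35
eef_pos: [0.6365, 0.0249, 0.0033]
tool_rot: [0.119, 0.993, 0.0, 0.003]
ft_force: [-0.0, -0.3, 7.4]
grip_width: 0.0592
grasp_force: 68.5
```

Gripped at 59 mm with 68 N. I'll lift it and check how it sits in the hand.

```bash
python3 -m creep '[0,0,0.03,0,0.05,0,0,0.06,0,0.05,0,0,0.09,0,0.05,0,0,0.12,0,0.05,0,0,0.12,0,0.05,0,0,0.12,0,0.05,0,0,0.12,0,0.05]'
python3 snap.py held
python3 - <<'E'
from h import *
import pickle
im,K,E,o=pickle.load(open('held.pkl','rb'))
cv2.imwrite('pics/held.png',im[:,:,::-1])
E
```

```text
clock: 6.93
eef_pos: [0.6329, 0.0251, 0.1184]
tool_rot: [0.119, 0.993, -0.0, -0.002]
ft_force: [-0.9, -0.4, -6.8]
grip_width: 0.0592
grasp_force: 68.6
held [0.6322 0.025  0.1175] [ 1.186e-01  9.929e-01 -4.000e-04 -2.700e-03] 6.9833
vial_block 0.78 [314. 295.] [0.6788 0.0137 0.    ]
```

View pics/held.png

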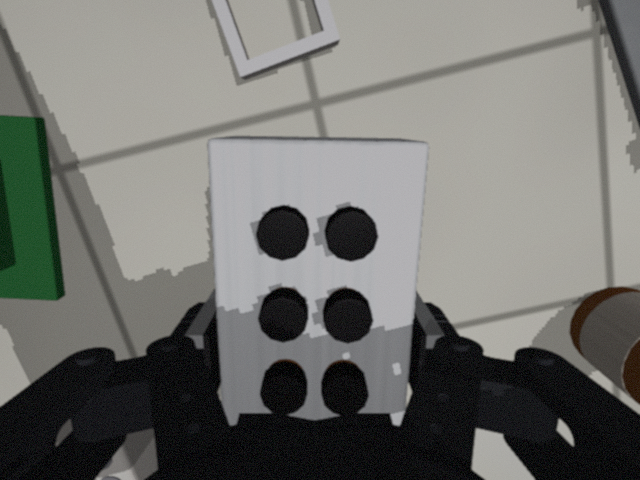

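The block is held squarely, with its near top edge at row 140 (columns 209–428) and the caps at (283,233), (351,234) and on. I'll solve PnP for its pose in the tool frame.

Run:
```python
from h import *
import pickle
im,K,E,o=pickle.load(open('held.pkl','rb'))
T=np.array([[ 6.89402023e-04,-9.64856468e-01,-2.62776562e-01,6.53894209e-02],[9.99999149e-01,3.74089188e-04,1.24995571e-03,-1.32460022e-04],[-1.10772598e-03,-2.62777200e-01,9.64855904e-01,-1.42896979e-01],[0,0,0,1]])
# block frame aligned w/ tool: bx=tool -x dir => near end is bx=-60; with z up, by = tool... bx=-tx, bz=-tz -> by=+ty (right in image = +ty)
ob=np.array([[-60,-30,36],[-60,30,36],[-36,-9,46],[-36,9,46],[-12,-9,46],[-12,9,46],[12,-9,46],[12,9,46]],float)/1e3
px=np.array([[209,140],[428,143],[283,233],[351,234],[284,314],[348,315],[285,387],[345,387]],float)
ok,rv,tv=cv2.solvePnP(ob,px,K,None)
pr=cv2.projectPoints(ob,rv,tv,K,None)[0][:,0]; print((pr-px).round(1).tolist())
M=np.eye(4);M[:3,:3]=cv2.Rodrigues(rv)[0];M[:3,3]=tv[:,0]
B=T@M; print('block origin in tool',B[:3,3].round(4)); print((B[:3,:3]).round(3))
Tt=np.eye(4);Tt[:3,:3]=R.from_quat(o['tool_rot']).as_matrix();Tt[:3,3]=o['eef_pos']
W=Tt@B;print('world',W[:3,3].round(4),R.from_matrix(W[:3,:3]).as_euler('zyx',degrees=True).round(1))
```

```text
[[0.7, -0.9], [-0.9, -1.1], [0.7, 0.6], [-0.4, 0.5], [0.4, 0.5], [-0.5, 0.4], [0.1, -0.4], [-0.3, 0.4]]
block origin in tool [0.0027 0.0007 0.0079]
[[-1.    -0.011 -0.016]
 [-0.011  1.    -0.007]
 [ 0.016 -0.007 -1.   ]]
world [0.6297 0.0263 0.1096] [-14.3   1.1   0.6]
```

Block sits about 2.8 mm towards the camera in the tool frame, yaw offset about −0.5°. I'll carry it over the cradle and check there.

```bash
python3 -m creep '[-0.07,0.2606,0.01,0.513,0.05,-0.07,0.2606,0.01,0.513,0.05,-0.07,0.2606,0.01,0.513,0.05,-0.07,0.2606,0.01,0.513,0.05,-0.07,0.2606,0.01,0.513,0.05,-0.07,0.2606,0.01,0.513,0.05,-0.07,0.2606,0.01,0.513,0.05,-0.07,0.2606,0.01,0.513,0.05,-0.07,0.2606,0.01,0.513,0.05,-0.07,0.2606,0.01,0.513,0.05]'
python3 snap.py over
python3 - <<'E'
from h import *
import pickle
im,K,E,o=pickle.load(open('over.pkl','rb'))
print(90-2*np.degrees(np.arcsin(o['tool_rot'][0]*np.sign(o['tool_rot'][1]))))
cv2.imwrite('pics/over.png',im[:,:,::-1])
E
```

```text
clock: 7.97
eef_pos: [0.5638, 0.2851, 0.129]
tool_rot: [-0.137, 0.991, -0.001, -0.001]
ft_force: [0.5, -0.4, -6.5]
grip_width: 0.0591
grasp_force: 68.7
over [0.5642 0.2845 0.1293] [-1.367e-01  9.906e-01 -6.000e-04 -9.000e-04] 8.0167
vial_block 0.58 [312. 295.] [0.6147 0.2972 0.    ]
105.71420775624091
```

View pics/over.png

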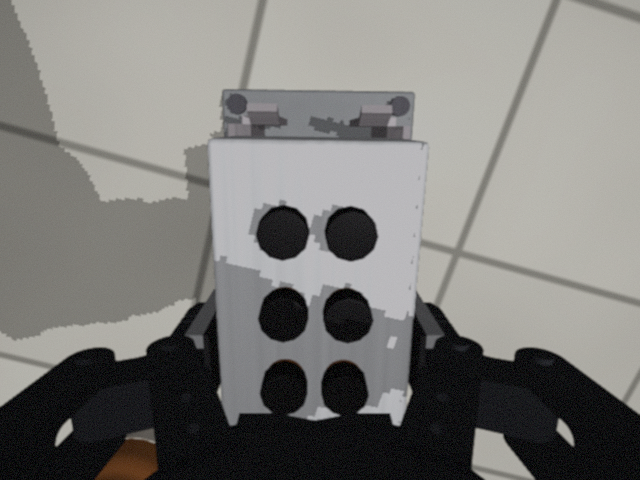

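The block hangs over the cradle: its columns 209–428 sit centrally over the base edge at 222–414, row 91. I'll check the along-axis offset from this view.

Run:
```python
from h import *
import pickle
im,K,E,o=pickle.load(open('over.pkl','rb'))
a,b=ray(K,E,(222,91),.01),ray(K,E,(414,93),.01); print(a.round(4),b.round(4),np.linalg.norm(a-b))
d=b-a; ang=np.degrees(np.arctan2(-d[1],-d[0])) ; print('edge dir',np.degrees(np.arctan2(d[1],d[0])))
u=np.array([np.cos(np.radians(15.3)),np.sin(np.radians(15.3))]); m=(a+b)[:2]/2
print('centre',(m+.085*u).round(4))
tx=R.from_quat(o['tool_rot']).as_matrix()[:2,0]
print('block centre now',(o['eef_pos'][:2]+.0028*tx+.0007*R.from_quat(o['tool_rot']).as_matrix()[:2,1]).round(4))
```

```text
[0.4949 0.2058 0.01  ] [0.4637 0.32   0.01  ] 0.11841260893460659
edge dir 105.25313186758747
centre [0.5613 0.2854]
block centre now [0.5613 0.2844]
```

```bash
python3 -m creep '[-0.0008,0.0006,-0.02,0,0.05,-0.0008,0.0006,-0.04,0,0.05,-0.0008,0.0006,-0.055,0,0.05,-0.0008,0.0006,-0.065,0,0.05,-0.0008,0.0006,-0.075,0,0.05,-0.0008,0.0006,-0.085,0,0.05,-0.0008,0.0006,-0.095,0,0.05,-0.0008,0.0006,-0.105,0,0.05,-0.0008,0.0006,-0.105,0,0.05]'
```

```text
clock: 8.92
eef_pos: [0.5622, 0.2855, 0.0228]
tool_rot: [-0.137, 0.991, -0.001, -0.002]
ft_force: [-0.8, -0.9, -7.3]
grip_width: 0.0589
grasp_force: 68.5
```

```bash
python3 -m creep '[0,0,-0.003,0,0.05,0,0,-0.006,0,0.05,0,0,-0.009,0,0.05,0,0,-0.011,0,0.05,0,0,-0.011,0,0.05]'
```

```text
clock: 9.33
eef_pos: [0.5634, 0.2863, 0.0141]
tool_rot: [-0.137, 0.991, -0.0, -0.0]
ft_force: [-0.3, -0.2, -6.1]
grip_width: 0.0591
grasp_force: 68.6
```

```bash
python3 -m creep '[0,0,-0.002,0,0.05,0,0,-0.003,0,0.05,0,0,-0.004,0,0.05,0,0,-0.004,0,0.05]'
```

```text
clock: 9.67
eef_pos: [0.5639, 0.2865, 0.0133]
tool_rot: [-0.137, 0.991, 0.0, 0.001]
ft_force: [-6.3, -2.3, 6.9]
grip_width: 0.0588
grasp_force: 70.5
```

On the floor. I'll release, rise straight up and back off, then look.

```bash
python3 -m creep '[0,0,0.002,0,0.08,0,0,0.002,0,0.08,0,0,0.002,0,0.08,0,0,0.002,0,0.08,0,0,0.03,0,0.085,0,0,0.07,0,0.085,0,0,0.11,0,0.085,0,0,0.15,0,0.085,0,0,0.19,0,0.085,0,0,0.19,0,0.085]'
python3 -m creep '[-0.09,-0.025,0,0,0.085,-0.09,-0.025,0,0,0.085,-0.09,-0.025,0,0,0.085,-0.09,-0.025,0,0,0.085,-0.09,-0.025,0,0,0.085]'
python3 snap.py cr2
python3 -m creep '[-0.09,-0.204,0,-0.177,0.085,-0.09,-0.204,0,-0.177,0.085,-0.09,-0.204,0,-0.177,0.085,-0.09,-0.204,0,-0.177,0.085,-0.09,-0.204,0,-0.177,0.085,-0.09,-0.204,0,-0.177,0.085,-0.09,-0.204,0,-0.177,0.085,-0.09,-0.204,0,-0.177,0.085]'
python3 snap.py fr2
python3 - <<'E'
from h import *
import pickle
t=[]
for n,c,z,h in [('cr2',(.56,.285),.046,.09),('fr2',(.468,.035),.016,.09)]:
    im,K,E,o=pickle.load(open(n+'.pkl','rb')); t.append(rect(im,K,E,c,z,h,390)[0])
cv2.imwrite('pics/rect3.png',np.hstack(t)[:,:,::-1])
E
```

```text
clock: 10.5
eef_pos: [0.568, 0.2885, 0.2108]
tool_rot: [-0.137, 0.991, 0.003, 0.008]
ft_force: [0.3, -0.0, 1.2]
grip_width: 0.0851
grasp_force: 0.0
clock: 10.92
eef_pos: [0.4739, 0.2616, 0.2008]
tool_rot: [-0.137, 0.991, 0.0, 0.001]
ft_force: [0.4, -0.2, 0.6]
grip_width: 0.0851
grasp_force: 0.0
cr2 [0.4748 0.2619 0.201 ] [-1.372e-01  9.905e-01  5.000e-04  1.300e-03] 10.9667
vial_block 0.56 [312. 310.] [0.5695 0.2865 0.    ]
clock: 11.78
eef_pos: [0.3848, 0.0568, 0.2008]
tool_rot: [-0.048, 0.999, 0.0, 0.001]
ft_force: [0.1, 0.4, 0.2]
grip_width: 0.085
grasp_force: 0.0
fr2 [0.3851 0.0575 0.2008] [-4.860e-02  9.988e-01  3.000e-04  9.000e-04] 11.8333
```

View pics/rect3.png

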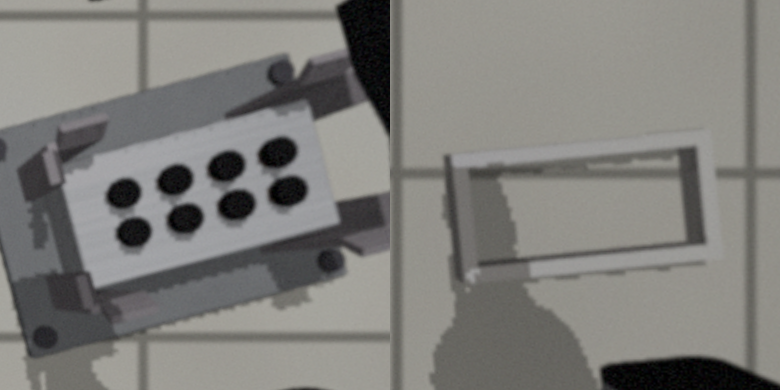

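The left tile shows the block seated between all four guides, right edge (308,103)–(341,220), centre about (.5618,.2847). The right tile shows the frame with corners (452,155), (709,129), (721,261) and (465,281), giving (.469,.030), yaw 5.3° and a 119 mm length. I'll grip it slightly higher, since the fingertips brushed the bench last time.

```bash
python3 -m creep '[0.084,-0.0275,0,0,0.085,0.084,-0.0275,0,0,0.085,0.084,-0.0275,-0.04,0,0.085,0.084,-0.0275,-0.08,0,0.085,0.084,-0.0275,-0.12,0,0.085,0.084,-0.0275,-0.16,0,0.085,0.084,-0.0275,-0.185,0,0.085,0.084,-0.0275,-0.195,0,0.085,0.084,-0.0275,-0.195,0,0.085,0.084,-0.0275,-0.195,0,0.085]'
python3 -m creep '[0,0,0,0,0.05,0,0,0,0,0.05,0,0,0,0,0.05,0,0,0,0,0.05,0,0,0,0,0.05,0,0,0,0,0.05]'
python3 -m creep '[0,0,0.03,0,0.05,0,0,0.06,0,0.05,0,0,0.09,0,0.05,0,0,0.13,0,0.05,0,0,0.13,0,0.05,0,0,0.13,0,0.05,0,0,0.13,0,0.05]'
python3 snap.py heldf;  python3 - <<'E'
from h import *
import pickle
im,K,E,o=pickle.load(open('heldf.pkl','rb'))
cv2.imwrite('pics/heldf.png',im[:,:,::-1])
E
```

```text
clock: 12.82
eef_pos: [0.4676, 0.0306, 0.0045]
tool_rot: [-0.05, 0.999, 0.0, -0.001]
ft_force: [0.1, 0.1, 0.5]
grip_width: 0.085
grasp_force: 0.0
clock: 13.32
eef_pos: [0.4694, 0.0302, 0.0073]
tool_rot: [-0.049, 0.999, 0.0, 0.002]
ft_force: [-1.2, 1.1, 5.9]
grip_width: 0.0577
grasp_force: 63.0
clock: 13.9
eef_pos: [0.4677, 0.0297, 0.1358]
tool_rot: [-0.049, 0.999, -0.0, 0.001]
ft_force: [0.0, -0.8, -1.2]
grip_width: 0.0573
grasp_force: 65.0
heldf [0.4668 0.0297 0.1348] [-4.910e-02  9.988e-01 -0.000e+00 -5.000e-04] 13.95
vial_block 0.65 [636. 379.] [0.5699 0.2974 0.    ]
```

View pics/heldf.png

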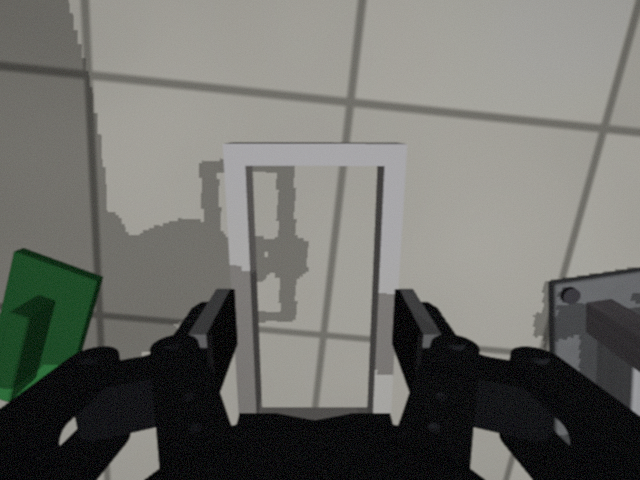

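Frame held level: near outer corners (224,145) and (406,146), inner (246,166) and (384,166).

Run:
```python
from h import *
import pickle
im,K,E,o=pickle.load(open('heldf.pkl','rb'))
Rt=R.from_quat(o['tool_rot']).as_matrix();e=o['eef_pos']
P=[Rt.T@(ray(K,E,p,.1435)-e) for p in [(224,145),(406,146),(246,166),(384,166)]]
for p in P: print(p.round(4))
c=[P[0]+[-.06,.03,0],P[1]+[-.06,-.03,0],P[2]+[-.053,.023,0],P[3]+[-.053,-.023,0]]
m=np.mean(c,0);print('frame centre in tool',m.round(4), 'yaw rel', np.degrees(np.arctan2(-(P[1]-P[0])[0],(P[1]-P[0])[1])).round(2), 'tooly',90-2*np.degrees(np.arcsin(o['tool_rot'][0])))
a=np.radians(105.4);ty=np.array([np.cos(a),np.sin(a)]);tx=np.array([-np.sin(a),np.cos(a)])
print('TCP target',(np.array([.5616,.2848])-m[0]*tx-m[1]*ty).round(4))
```

```text
[ 0.0593 -0.0301 -0.0087]
[ 0.059   0.0297 -0.0087]
[ 0.0525 -0.0232 -0.0087]
[ 0.0525  0.0228 -0.0087]
frame centre in tool [-0.0006 -0.0002 -0.0087] yaw rel 0.27 tooly 95.62708876680543
TCP target [0.5609 0.2848]
```

```bash
python3 -m creep '[0.094,0.255,0,0.171,0.05,0.094,0.255,0,0.171,0.05,0.094,0.255,0,0.171,0.05,0.094,0.255,0,0.171,0.05,0.094,0.255,0,0.171,0.05,0.094,0.255,0,0.171,0.05,0.094,0.255,0,0.171,0.05,0.094,0.255,0,0.171,0.05,0.094,0.255,0,0.171,0.05,0.094,0.255,0,0.171,0.05]'
python3 -m creep '[0,0,-0.02,0,0.05,0,0,-0.035,0,0.05,0,0,-0.045,0,0.05,0,0,-0.045,0,0.05,0,0,-0.045,0,0.05]'
```

```text
clock: 14.93
eef_pos: [0.5606, 0.2838, 0.1337]
tool_rot: [-0.134, 0.991, -0.001, -0.002]
ft_force: [-1.1, -0.7, -0.3]
grip_width: 0.0573
grasp_force: 65.0
clock: 15.35
eef_pos: [0.561, 0.2834, 0.0899]
tool_rot: [-0.133, 0.991, -0.0, -0.001]
ft_force: [0.6, 0.1, -0.6]
grip_width: 0.0575
grasp_force: 65.0
```

```bash
python3 -m creep '[0,0.001,-0.01,0,0.05,0,0.001,-0.02,0,0.05,0,0.001,-0.027,0,0.05,0,0.001,-0.032,0,0.05,0,0.001,-0.035,0,0.05,0,0.001,-0.035,0,0.05]'
```

```text
clock: 15.85
eef_pos: [0.561, 0.2855, 0.0542]
tool_rot: [-0.134, 0.991, -0.0, -0.001]
ft_force: [-0.2, -0.1, -0.5]
grip_width: 0.0574
grasp_force: 65.0
```

```bash
python3 -m creep '[0,0,-0.002,0,0.05,0,0,-0.004,0,0.05,0,0,-0.005,0,0.05,0,0,-0.005,0,0.05]'
```

```text
clock: 16.18
eef_pos: [0.5619, 0.286, 0.0533]
tool_rot: [-0.134, 0.991, 0.0, 0.001]
ft_force: [-5.0, -2.6, 10.9]
grip_width: 0.0572
grasp_force: 66.4
```

```bash
python3 -m creep '[0,0,0.004,0,0.08,0,0,0.004,0,0.08,0,0,0.004,0,0.08,0,0,0.004,0,0.08,0,0,0.03,0,0.085,0,0,0.07,0,0.085,0,0,0.11,0,0.085,0,0,0.15,0,0.085,0,0,0.15,0,0.085]'
python3 -m creep '[-0.085,-0.025,0,0,0.085,-0.085,-0.025,0,0,0.085,-0.085,-0.025,0,0,0.085,-0.085,-0.025,0,0,0.085,-0.085,-0.025,0,0,0.085]'
python3 snap.py cr3
python3 -m creep '[-0.03,-0.27,0.04,-0.27,0.085,-0.03,-0.27,0.04,-0.27,0.085,-0.03,-0.27,0.04,-0.27,0.085,-0.03,-0.27,0.04,-0.27,0.085,-0.03,-0.27,0.04,-0.27,0.085,-0.03,-0.27,0.04,-0.27,0.085,-0.07,-0.55,0.04,-0.27,0.085,-0.07,-0.55,0.04,-0.27,0.085,-0.07,-0.55,0.04,-0.27,0.085,-0.07,-0.55,0.04,-0.27,0.085]'
python3 -m creep '[0,0,0,0,0.085,0,0,0,0,0.085,0,0,0,0,0.085,0,0,0,0,0.085,0,0,0,0,0.085,0,0,0,0,0.085]'
python3 snap.py st
python3 - <<'E'
from h import *
import pickle
im,K,E,o=pickle.load(open('cr3.pkl','rb')); a=rect(im,K,E,(.56,.285),.062,.09,390)[0]
im,K,E,o=pickle.load(open('st.pkl','rb')); b=cv2.resize(im,(390,292))
cv2.imwrite('pics/st.png',np.hstack([a,np.vstack([b,np.zeros((98,390,3),np.uint8)])])[:,:,::-1])
for t in ['hold_plate','rib','stand']:
    for r in bot.place_of('wrist',t)[:3]:
        p=np.array(r['centre'])*[640,480]; print(t,round(r['score'],2),p.round(0))
E
```

```text
clock: 16.93
eef_pos: [0.5657, 0.2879, 0.2101]
tool_rot: [-0.134, 0.991, 0.003, 0.008]
ft_force: [0.8, 0.4, 1.0]
grip_width: 0.085
grasp_force: 0.0
clock: 17.35
eef_pos: [0.4768, 0.261, 0.2006]
tool_rot: [-0.134, 0.991, 0.0, 0.001]
ft_force: [0.3, 0.4, -0.4]
grip_width: 0.0852
grasp_force: 0.0
cr3 [0.4778 0.2614 0.2009] [-1.342e-01  9.910e-01  4.000e-04  1.200e-03] 17.4
vial_block 0.92 [316. 304.] [0.5661 0.2873 0.    ]
clock: 18.38
eef_pos: [0.4266, -0.1526, 0.2392]
tool_rot: [0.001, 1.0, -0.0, 0.001]
ft_force: [0.8, 0.5, 0.6]
grip_width: 0.0852
grasp_force: 0.0
clock: 18.88
eef_pos: [0.4266, -0.1487, 0.2387]
tool_rot: [-0.001, 1.0, 0.0, 0.0]
ft_force: [-0.1, -0.9, -0.2]
grip_width: 0.0848
grasp_force: 0.0
st [ 0.4265 -0.1488  0.2387] [-0.001  1.     0.    -0.   ] 18.9333
hold_plate 0.79 [ 24. 302.]
hold_plate 0.61 [134. 275.]
rib 0.94 [  2. 316.]
rib 0.73 [294. 352.]
rib 0.63 [121. 305.]
stand 0.65 [157. 249.]
```

View pics/st.png

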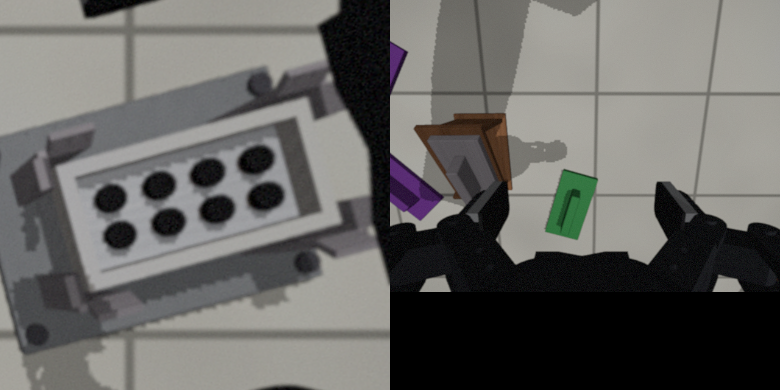

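The left tile shows the frame lying level around the eight caps and between the guides. In the right tile the grey plate lies on the wooden stand at (455,165). The green plate at (570,205) and the purple ones at (412,185) and (397,65) lie on the bench, so the grey one on the stand is the one described. I've used my 10 pictures, so I'll work from numbers now and centre over the stand.

```bash
cat > pl.py <<'E'
from h import *
import sys,pickle
im,K,E=shot('wrist');o=bot.get_obs();pickle.dump((im,K,E,o),open(sys.argv[1]+'.pkl','wb'))
print(o['clock'],o['eef_pos'].round(4),o['tool_rot'].round(4))
C=-E[:3,:3].T@E[:3,3]
for t in ['hold_plate','rib','stand']:
    for r in bot.place_of('wrist',t)[:2]:
        p=np.array(r['centre'])*[640,480]; print(t,round(r['score'],2),p.round(0),[ray(K,E,p,z)[:2].round(3).tolist() for z in (0,.06,.07,.08,.1)])
g=cv2.cvtColor(im,cv2.COLOR_RGB2GRAY)
L=cv2.createLineSegmentDetector().detect(g)[0][:,0]
for l in L:
    n=np.hypot(l[2]-l[0],l[3]-l[1])
    if n<35: continue
    v=[E[:3,:3].T@np.linalg.inv(K)@np.array([*q,1]) for q in (l[:2],l[2:])]
    N=np.cross(*v);N/=np.linalg.norm(N)
    c,s=np.cos(np.pi/6),np.sin(np.pi/6)
    # N0 c cosp+N1 c sinp = N2 s
    A=c*np.hypot(N[0],N[1]); ph=np.arctan2(N[1],N[0]); k=N[2]*s/A
    if abs(k)<1:
        sol=[(np.degrees(ph+sg*np.arccos(k))+180)%360-180 for sg in(1,-1)]
        sol=[round(x,1) for x in sol if abs(x)<40]
        if sol: print(l.round(0).astype(int).tolist(),round(n),sol, im[int((l[1]+l[3])/2),int((l[0]+l[2])/2)].tolist())
E
python3 -m creep '[-0.017,-0.151,0.021,0,0.085,-0.017,-0.151,0.021,0,0.085,-0.017,-0.151,0.021,0,0.085,-0.017,-0.151,0.021,0,0.085,-0.017,-0.151,0.021,0,0.085,-0.017,-0.151,0.021,0,0.085,-0.017,-0.151,0.021,0,0.085]'
python3 pl.py p1
```

```text
clock: 19.82
eef_pos: [0.4088, -0.3007, 0.2593]
tool_rot: [0.001, 1.0, 0.001, -0.0]
ft_force: [0.4, 0.6, 0.4]
grip_width: 0.0851
grasp_force: 0.0
19.8667 [ 0.409  -0.3002  0.2594] [ 1.e-04  1.e+00  5.e-04 -3.e-04]
hold_plate 0.87 [182. 310.] [[0.535, -0.445], [0.506, -0.423], [0.502, -0.42], [0.497, -0.416], [0.487, -0.409]]
hold_plate 0.85 [434. 342.] [[0.574, -0.166], [0.539, -0.186], [0.534, -0.19], [0.528, -0.193], [0.517, -0.2]]
rib 0.87 [443. 354.] [[0.59, -0.155], [0.553, -0.177], [0.547, -0.18], [0.541, -0.184], [0.529, -0.191]]
rib 0.63 [314. 315.] [[0.541, -0.3], [0.512, -0.3], [0.507, -0.301], [0.502, -0.301], [0.492, -0.301]]
[172, 393, 205, 434] 52 [np.float64(5.8)] [98, 97, 92]
[204, 333, 172, 394] 68 [np.float64(-28.7)] [41, 38, 35]
[423, 435, 456, 393] 53 [np.float64(-5.8)] [121, 119, 114]
[455, 393, 432, 349] 49 [np.float64(28.9)] [33, 69, 37]
[155, 255, 237, 328] 110 [np.float64(26.4)] [126, 121, 122]
[240, 330, 202, 367] 53 [np.float64(-37.4)] [107, 69, 131]
[390, 378, 426, 289] 96 [np.float64(-3.1)] [164, 160, 154]
[357, 223, 349, 323] 100 [np.float64(0.9)] [117, 
[... 985 characters left out ...]
156]
[492, 174, 478, 297] 123 [np.float64(14.8)] [138, 137, 131]
[275, 241, 279, 278] 38 [np.float64(-0.5)] [85, 63, 51]
[625, 323, 639, 260] 65 [np.float64(29.8)] [164, 161, 155]
[0, 278, 9, 324] 47 [np.float64(-29.1)] [139, 138, 131]
[639, 282, 630, 322] 41 [np.float64(30.5)] [135, 134, 128]
[130, 0, 138, 84] 84 [np.float64(-13.8)] [146, 144, 137]
[234, 332, 154, 261] 107 [np.float64(26.0)] [87, 40, 114]
[153, 213, 157, 256] 43 [np.float64(-13.6)] [111, 110, 105]
[628, 329, 620, 366] 37 [np.float64(30.1)] [139, 140, 132]
[315, 167, 315, 84] 82 [np.float64(0.1)] [165, 162, 157]
[152, 256, 148, 216] 40 [np.float64(-14.1)] [108, 106, 102]
[315, 79, 315, 1] 79 [np.float64(0.1)] [113, 113, 107]
```

Plate yaw is about 0.6°, with its centreline at column 315 giving y ≈ −0.3005. Stand geometry puts the rib point near (.496, −.3005, .091). I'll take a second view to triangulate.

```bash
python3 -m creep '[0.02,0,0.06,0,0.085,0.02,0,0.06,0,0.085,0.02,0,0.06,0,0.085,0.02,0,0.06,0,0.085,0.02,0,0.06,0,0.085]'
python3 pl.py p2 | head -8
python3 - <<'E'
from h import *
import pickle
_,K,E1,_=pickle.load(open('p1.pkl','rb')); _,_,E2,_=pickle.load(open('p2.pkl','rb'))
bot.camera('wrist')
for r in bot.place_of('wrist','rib'):
    b=np.array(r['centre'])*[640,480]
    X=cv2.triangulatePoints(K@E1[:3],K@E2[:3],np.array([[314.],[315.]]),b.reshape(2,1)); print(r['score'],b.round(1),(X[:3]/X[3]).T.round(4), ray(K,E2,b,.091).round(4))
S,Ks,Es=shot('side')
for t in ['rib','hold_plate']:
  for r in bot.place_of('side',t):
    b=np.array(r['centre'])*[640,480]
    if t=='rib':
        X=cv2.triangulatePoints(K@E1[:3],Ks@Es[:3],np.array([[314.],[315.]]),b.reshape(2,1)); print('side',round(r['score'],2),b.round(1),(X[:3]/X[3]).T.round(4))
E
```

```text
clock: 20.43
eef_pos: [0.4292, -0.3003, 0.3194]
tool_rot: [-0.0, 1.0, 0.0, -0.0]
ft_force: [-0.1, -0.4, -0.1]
grip_width: 0.0852
grasp_force: 0.0
20.4833 [ 0.4289 -0.3004  0.3189] [-0.e+00  1.e+00  4.e-04 -6.e-04]
hold_plate 0.84 [194. 276.] [[0.539, -0.448], [0.517, -0.429], [0.513, -0.426], [0.509, -0.422], [0.501, -0.416]]
hold_plate 0.82 [170. 123.] [[0.358, -0.46], [0.359, -0.439], [0.359, -0.436], [0.359, -0.432], [0.36, -0.426]]
rib 0.87 [161. 128.] [[0.364, -0.471], [0.364, -0.449], [0.364, -0.446], [0.364, -0.442], [0.364, -0.435]]
rib 0.81 [314. 270.] [[0.531, -0.301], [0.509, -0.301], [0.505, -0.301], [0.502, -0.301], [0.495, -0.301]]
[193, 309, 196, 351] 42 [np.float64(-11.9)] [67, 66, 62]
[445, 375, 431, 340] 38 [np.float64(25.9)] [50, 50, 47]
[195, 351, 172, 394] 49 [np.float64(-28.8)] [22, 20, 18]
0.97 [429.6 314.4] [[ 0.3392 -0.3021  0.462 ]] [ 0.5456 -0.1834  0.091 ]
0.82 [314.8 271.1] [[ 0.5072 -0.3003  0.0689]] [ 0.4992 -0.2998  0.091 ]
0.69 [187.4 285.8] [[ 0.3543 -0.3059  0.4287]] [ 0.5148 -0.4262  0.091 ]
0.65 [163.  127.4] [[ 0.3551 -0.3122  0.3987]] [ 0.3632 -0.4356  0.091 ]
side 0.92 [316.9 320.5] [[ 0.4944 -0.3008  0.0961]]
side 0.85 [357.1 396.2] [[ 0.5982 -0.3198 -0.196 ]]
side 0.81 [268.7 427.6] [[ 0.4119 -0.4066  0.0355]]
side 0.68 [336.6 281.6] [[ 0.5163 -0.2874  0.1641]]
```

Side-camera triangulation gives the rib at (.494,−.301,.096), consistent. I'll grasp with TCP at about (.496,−.3005,.080).

```bash
python3 -m creep '[0.067,0,-0.03,0.01,0.085,0.067,0,-0.07,0.01,0.085,0.067,0,-0.11,0.01,0.085,0.067,0,-0.15,0.01,0.085,0.067,0,-0.19,0.01,0.085,0.067,0,-0.22,0.01,0.085,0.067,0,-0.232,0.01,0.085,0.067,0,-0.239,0.01,0.085,0.067,0,-0.239,0.01,0.085]'
python3 -m creep '[0,0,0,0,0.03,0,0,0,0,0.03,0,0,0,0,0.03,0,0,0,0,0.02,0,0,0,0,0.02,0,0,0,0,0,0,0,0,0,0,0,0,0,0,0,0,0,0,0,0]'
```

```text
clock: 21.63
eef_pos: [0.4951, -0.3006, 0.0788]
tool_rot: [-0.005, 1.0, 0.001, -0.002]
ft_force: [-0.0, -0.1, -0.4]
grip_width: 0.0851
grasp_force: 0.0
clock: 22.38
eef_pos: [0.4966, -0.3012, 0.0817]
tool_rot: [-0.005, 1.0, -0.0, 0.001]
ft_force: [0.3, 1.2, 5.5]
grip_width: 0.0123
grasp_force: 61.5
```

Rib gripped (12.3 mm, 61 N). I'll lift and carry it to the clear bench where the frame lay, to level it there.

```bash
python3 -m creep '[0,0,0.03,0,0,0,0,0.06,0,0,0,0,0.09,0,0,0,0,0.11,0,0,-0.04,0.1,0.11,0,0,-0.04,0.2,0.11,0,0,-0.04,0.3,0.11,0,0,-0.04,0.35,0.11,0,0,-0.04,0.35,0.11,0,0,-0.04,0.35,0.11,0,0]'
python3 -m creep '[0,0.16,0,0,0,0,0.16,0,0,0,0,0.16,0,0,0,0,0.16,0,0,0,0,0.16,0,0,0,0,0.16,0,0,0,0,0.16,0,0,0]'
```

```text
clock: 23.22
eef_pos: [0.4614, -0.0533, 0.1896]
tool_rot: [-0.004, 1.0, 0.0, -0.001]
ft_force: [1.0, 0.6, -3.2]
grip_width: 0.0125
grasp_force: 60.4
clock: 23.8
eef_pos: [0.4621, 0.1048, 0.1897]
tool_rot: [-0.005, 1.0, -0.001, -0.001]
ft_force: [0.0, -1.1, -4.2]
grip_width: 0.0127
grasp_force: 60.8
```

```bash
python3 -m creep '[0,-0.055,-0.04,0,0,0,-0.055,-0.08,0,0,0,-0.055,-0.11,0,0,0,-0.055,-0.13,0,0,0,-0.055,-0.13,0,0,0,-0.055,-0.13,0,0]'
python3 -m creep '[0,0,-0.005,0,0,0,0,-0.01,0,0,0,0,-0.015,0,0,0,0,-0.02,0,0,0,0,-0.02,0,0]'
```

```text
clock: 24.3
eef_pos: [0.4611, 0.0484, 0.0596]
tool_rot: [-0.003, 1.0, -0.0, -0.002]
ft_force: [1.4, 0.7, -4.4]
grip_width: 0.0127
grasp_force: 60.8
clock: 24.72
eef_pos: [0.462, 0.0503, 0.0429]
tool_rot: [-0.005, 1.0, 0.0, -0.0]
ft_force: [-9.4, -0.5, 14.5]
grip_width: 0.0127
grasp_force: 64.4
```

```bash
python3 -m creep '[0,0,-0.005,0,0,0,0,-0.01,0,0,0,0,-0.01,0,0]'
python3 -m creep '[0,0,-0.005,0,0,0,0,-0.01,0,0,0,0,-0.01,0,0]'
```

```text
clock: 24.97
eef_pos: [0.4616, 0.0504, 0.0332]
tool_rot: [-0.005, 1.0, 0.0, -0.0]
ft_force: [-11.1, -0.2, 18.2]
grip_width: 0.0124
grasp_force: 67.5
clock: 25.22
eef_pos: [0.4626, 0.0506, 0.0225]
tool_rot: [-0.005, 1.0, 0.0, 0.001]
ft_force: [-6.7, -0.0, 11.5]
grip_width: 0.0127
grasp_force: 68.2
```

It is pivoting flat as intended. A little more, then release, let it settle and regrip.

```bash
python3 -m creep '[0,0,-0.004,0,0,0,0,-0.006,0,0,0,0,-0.006,0,0]'
python3 -m creep '[0,0,0.004,0,0.04,0,0,0.004,0,0.04,0,0,0.004,0,0.04,0,0,0.004,0,0.04]'
python3 -m creep '[-0.08,0,0.16,0,0.085,-0.08,0,0.16,0,0.085,-0.08,0,0.16,0,0.085,-0.08,0,0.16,0,0.085,-0.08,0,0.16,0,0.085,-0.08,0,0.16,0,0.085,-0.08,0,0.16,0,0.085]'
cat > fitp.py <<'E'
from h import *
import pickle
im,K,E=shot('wrist');o=bot.get_obs();pickle.dump((im,K,E,o),open('pf.pkl','wb'))
print(o['eef_pos'].round(4),o['tool_rot'].round(4))
for t,z in [('hold_plate',0),('rib',.033)]:
    for r in bot.place_of('wrist',t)[:3]:
        p=np.array(r['centre'])*[640,480]; print(t,round(r['score'],2),p.round(0),ray(K,E,p,z).round(4))
g=cv2.cvtColor(im,cv2.COLOR_RGB2GRAY)
for l in cv2.createLineSegmentDetector().detect(g)[0][:,0]:
    if np.hypot(l[2]-l[0],l[3]-l[1])<20: continue
    r=[[ray(K,E,q,z)[:2] for q in (l[:2],l[2:])] for z in (.01,.04)]
    m=np.mean(r[0],0)
    if abs(m[0]-.46)<.09 and abs(m[1]-.05)<.06:
        d=r[0][1]-r[0][0]; print(l.round(0).astype(int).tolist(),'z.01',np.array(r[0]).round(4).tolist(),'z.04',np.array(r[1]).round(4).tolist(),np.degrees(np.arctan2(d[1],d[0])).round(1),round(np.hypot(*d),3))
E
python3 fitp.py
```

```text
clock: 25.47
eef_pos: [0.463, 0.0506, 0.0179]
tool_rot: [-0.005, 1.0, 0.0, 0.001]
ft_force: [-10.1, 0.6, 20.2]
grip_width: 0.0125
grasp_force: 70.1
clock: 25.8
eef_pos: [0.4637, 0.0503, 0.0191]
tool_rot: [-0.005, 1.0, 0.0, 0.001]
ft_force: [-0.2, 0.2, 0.4]
grip_width: 0.04
grasp_force: 0.0
clock: 26.38
eef_pos: [0.3836, 0.0502, 0.1792]
tool_rot: [-0.005, 1.0, 0.0, 0.001]
ft_force: [0.7, -0.4, -0.4]
grip_width: 0.0851
grasp_force: 0.0
[0.383  0.05   0.1782] [-4.7e-03  1.0e+00 -0.0e+00  1.0e-04]
hold_plate 0.84 [316. 300.] [0.4627 0.0524 0.    ]
rib 0.78 [313. 314.] [0.4603 0.0502 0.033 ]
[279, 229, 348, 229] z.01 [[0.3967, 0.0222], [0.3962, 0.0773]] z.04 [[0.3891, 0.0248], [0.3886, 0.0746]] 90.6 0.055
[348, 232, 278, 232] z.01 [[0.3992, 0.0774], [0.3997, 0.0211]] z.04 [[0.3913, 0.0747], [0.3918, 0.0238]] -89.5 0.056
[351, 231, 352, 251] z.01 [[0.3976, 0.0794], [0.4145, 0.0808]] z.04 [[0.3899, 0.0765], [0.4052, 0.0777]] 4.6 0.017
[262, 277, 242, 278] z.01 [[0.4379, 0.007], [0.4394, -0.0096]] z.04 [[0.4264, 0.0111], [0.4277, -0.0039]] -84.8 0.017
[306, 287, 307, 354] z.01 [[0.4466, 0.04
[... 756 characters left out ...]
3]] -89.3 0.031
[302, 363, 281, 364] z.01 [[0.5192, 0.0405], [0.5195, 0.0217]] z.04 [[0.4998, 0.0413], [0.5001, 0.0243]] -89.1 0.019
[349, 297, 348, 362] z.01 [[0.4553, 0.0802], [0.5173, 0.0812]] z.04 [[0.442, 0.0772], [0.4981, 0.0781]] 0.9 0.062
[279, 299, 281, 358] z.01 [[0.4581, 0.0213], [0.5141, 0.0223]] z.04 [[0.4446, 0.024], [0.4952, 0.0248]] 1.0 0.056
[350, 252, 350, 294] z.01 [[0.4156, 0.0798], [0.453, 0.0808]] z.04 [[0.4062, 0.0768], [0.44, 0.0777]] 1.5 0.037
[324, 298, 324, 341] z.01 [[0.4566, 0.0591], [0.4966, 0.06]] z.04 [[0.4432, 0.0582], [0.4794, 0.059]] 1.3 0.04
[321, 342, 321, 302] z.01 [[0.4978, 0.0567], [0.4601, 0.0562]] z.04 [[0.4805, 0.056], [0.4464, 0.0555]] -179.2 0.038
```

The plate now lies flat: x from .3994 to .5189 (119.5 mm), y centre .051, yaw about 0.9°. I'll regrip at its centre.

```bash
python3 -m creep '[0.074,0.001,-0.03,0.006,0.085,0.074,0.001,-0.06,0.006,0.085,0.074,0.001,-0.09,0.006,0.085,0.074,0.001,-0.12,0.006,0.06,0.074,0.001,-0.145,0.006,0.05,0.074,0.001,-0.155,0.006,0.05,0.074,0.001,-0.16,0.006,0.05,0.074,0.001,-0.16,0.006,0.05,0.074,0.001,-0.16,0.006,0.05]'
python3 -m creep '[0,0,0,0,0.02,0,0,0,0,0.02,0,0,0,0,0.02,0,0,0,0,0.0,0,0,0,0,0.0,0,0,0,0,0,0,0,0,0,0]'
python3 - <<'E'
from workcell import bot;o=bot.get_obs();print(o['eef_pos'].round(4),o['tool_rot'].round(4))
E
python3 -m creep '[0,0,0.03,0,0,0,0,0.06,0,0,0,0,0.09,0,0,0,0,0.13,0,0,0,0,0.13,0,0,0,0,0.13,0,0,0,0,0.13,0,0]'
python3 fitp.py | head -4
```

```text
clock: 27.28
eef_pos: [0.4568, 0.051, 0.0182]
tool_rot: [-0.008, 1.0, -0.0, -0.001]
ft_force: [0.2, -0.8, 0.7]
grip_width: 0.0498
grasp_force: 0.0
clock: 27.87
eef_pos: [0.4578, 0.051, 0.0198]
tool_rot: [-0.008, 1.0, -0.0, 0.001]
ft_force: [-1.7, -1.2, 6.0]
grip_width: 0.0127
grasp_force: 60.6
[0.4578 0.051  0.0198] [-0.0076  1.     -0.      0.0012]
clock: 28.45
eef_pos: [0.4557, 0.0509, 0.1475]
tool_rot: [-0.008, 1.0, -0.0, -0.001]
ft_force: [-0.1, 0.8, -4.8]
grip_width: 0.0125
grasp_force: 59.6
[0.455  0.0509 0.1467] [-7.6e-03  1.0e+00 -2.0e-04 -2.1e-03]
hold_plate 0.93 [316. 286.] [0.5079 0.0531 0.    ]
hold_plate 0.8 [ 44. 355.] [ 0.572  -0.1679  0.    ]
rib 0.84 [ 13. 379.] [ 0.5712 -0.1689  0.033 ]
```

Run:
```python
from h import *
import pickle
im,K,E,o=pickle.load(open('pf.pkl','rb'));Rt=R.from_quat(o['tool_rot']).as_matrix();e=o['eef_pos']
z=e[2]-.0198+.010
for l in cv2.createLineSegmentDetector().detect(cv2.cvtColor(im,cv2.COLOR_RGB2GRAY))[0][:,0]:
    if np.hypot(l[2]-l[0],l[3]-l[1])<30: continue
    r=[(Rt.T@(ray(K,E,q,z)-e))[:2] for q in (l[:2],l[2:])]; m=np.mean(r,0)
    if abs(m[0])<.09 and abs(m[1])<.045 and l[1]<400: print(l.round(0).astype(int).tolist(),np.array(r).round(4).tolist())
```

```text
[393, 340, 435, 337] [[-0.0222, 0.0334], [-0.0207, 0.051]]
[286, 383, 284, 413] [[-0.0436, -0.0126], [-0.0591, -0.0137]]
[296, 236, 295, 388] [[0.0236, -0.0077], [-0.0461, -0.0087]]
[298, 214, 328, 214] [[0.0324, -0.0066], [0.0325, 0.0052]]
[334, 388, 333, 303] [[-0.0461, 0.0083], [-0.0054, 0.0074]]
[337, 289, 341, 337] [[0.0008, 0.0093], [-0.0209, 0.0113]]
[388, 289, 385, 328] [[0.0008, 0.03], [-0.0168, 0.0297]]
[287, 327, 291, 289] [[-0.0163, -0.0116], [0.0007, -0.0097]]
[312, 145, 392, 145] [[0.0587, -0.0012], [0.0587, 0.0287]]
[237, 145, 302, 145] [[0.0587, -0.0292], [0.0587, -0.0049]]
[334, 232, 296, 232] [[0.025, 0.0077], [0.0251, -0.0076]]
[213, 232, 210, 169] [[0.0251, -0.0403], [0.0497, -0.0399]]
[298, 303, 331, 302] [[-0.0052, -0.0069], [-0.0048, 0.0066]]
[391, 148, 238, 148] [[0.0575, 0.0283], [0.0575, -0.0288]]
[236, 151, 241, 267] [[0.0566, -0.0297], [0.0105, -0.0298]]
[312, 115, 548, 119] [[0.0694, -0.0012], [0.0682, 0.0857]]
[275, 276, 275, 243] [[0.0068, -0.016], [0.0206, -0.0157]]
[337, 246, 336, 281] [[0.0195, 0.0086], [0.0046, 0.0087]]
[547, 127, 312, 123] [[0.0654, 0.0857], [0.0668, -0.0012]]
[312, 1, 311, 113] [[0.1069, -0.0009], [0.0701, -0.0015]]
[304, 113, 304, 1] [[0.0701, -0.0042], [0.1069, -0.0037]]
[395, 149, 388, 288] [[0.0571, 0.0301], [0.0013, 0.0301]]
[242, 317, 240, 271] [[-0.0116, -0.0304], [0.0089, -0.0306]]
[332, 274, 333, 237] [[0.0073, 0.0071], [0.0231, 0.0071]]
```

The plate hangs level, with a constant 60 mm width and its centre 1.7 mm ahead of the TCP. I'll carry it over the cradle, then lower.

```bash
python3 -m creep '[0.104,0.234,0.01,0.252,0,0.104,0.234,0.01,0.252,0,0.104,0.234,0.01,0.252,0,0.104,0.234,0.01,0.252,0,0.104,0.234,0.01,0.252,0,0.104,0.234,0.01,0.252,0,0.104,0.234,0.01,0.252,0,0.104,0.234,0.01,0.252,0,0.104,0.234,0.01,0.252,0,0.104,0.234,0.01,0.252,0]'
python3 -m creep '[0,0,-0.02,0,0,0,0,-0.035,0,0,0,0,-0.05,0,0,0,0,-0.05,0,0,0,0,-0.05,0,0]'
```

```text
clock: 29.43
eef_pos: [0.5597, 0.2837, 0.1569]
tool_rot: [-0.133, 0.991, -0.001, -0.002]
ft_force: [-0.4, -0.6, -4.0]
grip_width: 0.0124
grasp_force: 60.2
clock: 29.85
eef_pos: [0.5597, 0.2832, 0.1078]
tool_rot: [-0.132, 0.991, -0.001, -0.002]
ft_force: [0.3, -0.1, -3.9]
grip_width: 0.0126
grasp_force: 60.0
```

```bash
python3 -m creep '[0,0.0012,-0.005,0.003,0,0,0.0012,-0.01,0.003,0,0,0.0012,-0.015,0.003,0,0,0.0012,-0.02,0.003,0,0,0.0012,-0.022,0.003,0,0,0.0012,-0.022,0.003,0]'
```

```text
clock: 30.35
eef_pos: [0.5603, 0.286, 0.0858]
tool_rot: [-0.135, 0.991, -0.0, -0.001]
ft_force: [-0.9, -0.3, -4.3]
grip_width: 0.0128
grasp_force: 60.2
```

```bash
python3 -m creep '[0,0,-0.002,0,0,0,0,-0.004,0,0,0,0,-0.006,0,0,0,0,-0.006,0,0]'
```

```text
clock: 30.68
eef_pos: [0.5612, 0.2865, 0.0819]
tool_rot: [-0.135, 0.991, 0.0, 0.001]
ft_force: [-1.5, -0.7, 1.0]
grip_width: 0.0126
grasp_force: 60.8
```

Touchdown at the predicted height, .082. I'll seat it lightly, release, back off and check.

```bash
python3 -m creep '[0,0,-0.002,0,0,0,0,-0.002,0,0,0,0,-0.001,0,0.04,0,0,-0.001,0,0.04,0,0,-0.001,0,0.04,0,0,-0.001,0,0.04]'
python3 -m creep '[0,0,0.03,0,0.04,0,0,0.07,0,0.06,0,0,0.11,0,0.085,0,0,0.12,0,0.085,-0.085,-0.025,0.12,0,0.085,-0.085,-0.025,0.12,0,0.085,-0.085,-0.025,0.12,0,0.085,-0.085,-0.025,0.12,0,0.085,-0.085,-0.025,0.12,0,0.085]'
cat > fin.py <<'E'
from h import *
im,K,E=shot('wrist');o=bot.get_obs();print(o['clock'],o['eef_pos'].round(4))
for cam in ['wrist','scene','side']:
    im_,K_,E_=shot(cam)
    for t,z in [('hold_plate',.062),('rib',.095)]:
        for r in bot.place_of(cam,t)[:5]:
            q=ray(K_,E_,np.array(r['centre'])*[640,480],z)
            if abs(q[0]-.56)<.06 and abs(q[1]-.285)<.06: print(cam,t,round(r['score'],2),q.round(4))
a=np.radians(15.3);u=np.array([np.cos(a),np.sin(a)]);v=np.array([-u[1],u[0]])
for l in cv2.createLineSegmentDetector().detect(cv2.cvtColor(im,cv2.COLOR_RGB2GRAY))[0][:,0]:
    if np.hypot(l[2]-l[0],l[3]-l[1])<22: continue
    for z in (.01,.072,.102):
        r=np.array([ray(K,E,q,z)[:2]-[.5612,.285] for q in (l[:2],l[2:])]);r=np.c_[r@u,r@v]*1e3
        if z==.01: r0=r
        if z==.072: r1=r
    if abs(r1.mean(0)[0])<75 and abs(r1.mean(0)[1])<45: print(l.round(0).astype(int).tolist(),'z10',r0.round(0).tolist(),'z72',r1.round(1).tolist(),'z102',r.round(1).tolist())
E
python3 fin.py
```

```text
clock: 31.18
eef_pos: [0.5612, 0.2864, 0.0797]
tool_rot: [-0.135, 0.991, 0.0, 0.0]
ft_force: [-0.2, 0.7, 1.0]
grip_width: 0.0399
grasp_force: 0.0
clock: 31.93
eef_pos: [0.4762, 0.2615, 0.2002]
tool_rot: [-0.135, 0.991, 0.0, 0.001]
ft_force: [-0.5, -0.9, 0.2]
grip_width: 0.0854
grasp_force: 0.0
31.9833 [0.4771 0.2618 0.2004]
wrist hold_plate 0.69 [0.5627 0.2896 0.062 ]
wrist rib 0.95 [0.5627 0.2872 0.095 ]
scene hold_plate 0.85 [0.5625 0.2971 0.062 ]
scene rib 0.63 [0.5627 0.2828 0.095 ]
side hold_plate 0.89 [0.5653 0.2766 0.062 ]
[353, 413, 387, 413] z10 [[116.0, 38.0], [115.0, 71.0]] z72 [[65.6, 30.9], [65.2, 57.9]] z102 [[41.3, 27.4], [40.9, 51.3]]
[239, 413, 277, 413] z10 [[116.0, -73.0], [116.0, -36.0]] z72 [[65.5, -59.7], [65.9, -29.8]] z102 [[41.2, -53.2], [41.6, -26.6]]
[284, 415, 317, 421] z10 [[118.0, -29.0], [125.0, 3.0]] z72 [[67.2, -24.1], [72.8, 2.3]] z102 [[42.7, -21.6], [47.6, 1.9]]
[314, 420, 344, 415] z10 [[124.0, 0.0], [118.0, 30.0]] z72 [[72.3, -0.2], [67.0, 23.9]] z102 [[47.2, -0.3], [42.5, 21.1]]
[276, 263, 354, 263] z10 [[-40.0, -34.0], [-40.0, 35.0]] z72 [[-60.
[... 991 characters left out ...]
1.0], [79.0, -40.0]] z72 [[57.6, -33.3], [35.9, -32.6]] z102 [[34.2, -29.8], [14.9, -29.2]]
[336, 409, 292, 409] z10 [[111.0, 21.0], [111.0, -22.0]] z72 [[61.9, 16.9], [61.8, -17.8]] z102 [[38.0, 14.9], [37.9, -16.0]]
[327, 373, 327, 403] z10 [[71.0, 12.0], [104.0, 12.0]] z72 [[29.1, 9.6], [56.3, 9.9]] z102 [[8.8, 8.4], [33.0, 8.7]]
[324, 403, 325, 327] z10 [[104.0, 10.0], [23.0, 9.0]] z72 [[56.3, 7.9], [-10.4, 7.4]] z102 [[33.0, 6.9], [-26.3, 6.4]]
[269, 372, 274, 348] z10 [[70.0, -43.0], [45.0, -38.0]] z72 [[28.1, -35.1], [7.7, -31.1]] z102 [[8.0, -31.3], [-10.2, -27.8]]
[328, 323, 328, 346] z10 [[19.0, 13.0], [42.0, 13.0]] z72 [[-13.4, 10.0], [5.3, 10.2]] z102 [[-29.0, 8.7], [-12.3, 9.0]]
```

At its seated height of 72 mm the plate's top measures 119.8 × 59.6 mm. It is parallel to the pocket, 1.8 and 1 mm off centre (clearance 3.5 mm), rib up. The robot is clear, so I'll hand in.

```bash
python3 -c "
from workcell import bot
print(bot.job_done())"
```

```text
the job is handed in; nothing more can be done
None
```

I loaded the cradle in the order asked (vial block, spacer frame around the caps, grey hold-down plate flat on top, rib up) and handed the job in at about 32 s; the plate was first levelled on the bench, and I had used all 10 pictures by then, so its final fit was checked by measurement only.

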